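Start the curing-flask closing screw in its hidden nut

ROBOT

A 6-joint arm with a two-finger parallel gripper is mounted at the origin on a cart in front of the work surface, level with it; the furniture and walls round the work are solid. World frame = base frame: x ahead of the robot, y to its left, z up, the work surface at z = 0. Lengths are in m, angles in degrees, forces in N, time in s.
With the tool pointing down it reaches from about 0.375 to 0.75 m from the base axis. Payload 9 kg.
Tool frame: the origin (TCP) lies between the finger pads; the fingertips stand 19 mm ahead of it and the grasp point (between the pads) is the TCP; y points along the fingers, z is the direction in which the jaws open and shut, and the axes are right-handed (so a half turn about y gives the same grasp; the last joint's range is limited). The gripper opens to 85 mm and grips with 20 to 120 N. Pads are 22 mm wide; open, the fingers measure 114 mm over their backs; the gripper's body (76 mm by 85 mm) begins 54 mm behind the grasp point. The pads swing forward as they close: fully open they stand 13 mm farther back than shut.
Start: joints at [-84.265, 5.964, 5.575, 89.605, 0, 77.527], TCP at [0.187, -0.57, 0.25] pointing down, gripper open.
Joint ranges: [-171.21, 171.21], [-48.23, 106.86], [-62.78, 66.21], [-105.2, 120.99], [-86.42, 89.51], [-180, 180]. Speed limits (degrees/s): [127.2, 127.2, 147.25, 180, 180, 180].

INTERFACE

Orientations are given as [roll, pitch, yaw] about the fixed x, y, z axes, in that order (R = Rz(yaw) Ry(pitch) Rx(roll)).
In Python, from bench import telemetry, imaging, arm gives the robot as it stands.
- The arm moves only by the tool send_rows, never from a script. Its argument "deltas" is one flat list of numbers, 6 for each row, row after row: the shift along the tool's x, y, z in m, then the turn, a rotation vector about the tool's x, y, z in degrees. In form: [dx, dy, dz, rx, ry, rz, dx, dy, dz, rx, ry, rz, ...]. A call has 1 to 12 rows; each row shifts and turns the commanded pose from where the row before left it, along the tool's axes as they then stand; what a row does not reach is not made up. A row lasts 1/8 s, in which the tool goes at most 62.5 mm and 10.7 degrees, less where a joint would pass 70% of its speed; a pose out of reach is approached as far as the arm can. A call with a gripper value outside its range is refused whole. "hand" is the opening, from 0 (shut) to 1 (fully open), set as the call begins (left out, the last holds). The fingers move at their own pace and stop on an object; "grip_force" is the grip in N (left out, the last holds). Time passes only in rows, so rows that do not move let the fingers close. It gives the time, the measured TCP pose, the force and the opening at its end, in the units of the state.
- telemetry.get_state(): the state, without advancing time (a new reading comes with each control period).
- imaging.snapshot(name): name is "side" or "top" or "wrist"; returns the picture (480x640x3 uint8, red, green, blue); there is no depth.
- imaging.calibration(name): a dict with "intrinsics" (3x3 intrinsics, pixels), "view" (4x4, takes a point from world to camera coordinates). Camera axes: x right, y up, looking along -z (the intrinsics and any distortion apply to the point x, -y, -z); pixel columns grow to the right and rows downward; lengths in m; the calibration is good to about 2 mm. A picture is of the moment at which its call begins: read the wrist's pose just before it. calibration takes no time and is no camera call; for the wrist camera it gives the pose at the moment of the call.
- arm.hand_in(): hands the job in, once; it reports no verdict.
The state is a dict: "t": time; "qpos": joint angles; "qd": joint speeds; "effort": joint torques, N m; "tool_pos": TCP position; "orientation": TCP orientation; "ft_force": force on the tool from outside, world axes, zero at the start; "moment": the same for the moment, N m; "grip_width": opening from 0.0 (shut) to 1.0 (fully open).
Only numpy, scipy, OpenCV 4.12 (cv2) and the standard library are available. Lean on these libraries where they do the work, as an engineer would, in place of code of your own. Each camera call takes 0.05 s, during which the arm holds its last target.

TASK

Take the red-knobbed closing screw out of the wooden rack, lower it into the deep tower of the metal curing flask and start it by feel in the hidden nut: with a light push turn it backwards (anticlockwise) until it drops, then clockwise until its flange lies flush on the tower's rim, and let go. Never force it by pushing or by turning against a stop (finger-light, about 10 N), keep it upright, and leave the peach jaw model, the green cup and the pink wax where they are.

Things in the scene. Friction and masses are not known exactly. Their poses are not given: they have to be found in the camera images.
- screw_knob (a point): Centre of the red, round, knurled knob (29 mm across, 36 mm high) on top of the loose closing screw, 0.16 kg, 112 mm tall, which stands upright in the rack; its z points up along the screw. Grasp it from above at any yaw. The knob's foot, 18 mm below this point, stands on a round steel flange 55 mm across and 4 mm thick.
- screw_flange (a point): Centre of the flange's underside, on the screw's axis, 22 mm below the knob's centre. From here a 19 mm thick shank hangs 72 mm down to a tapered tip. When the screw is home this point coincides with flask_mouth. Gripped with 8 N or less the knob slips round in the fingers before the thread is forced.
- screw: The closing screw; origin at its lower tip, z up along it. Four brass thread lugs (3.5 mm pins along the frame's +x, -x, +y, -y, 34 mm from end to end) stand out of the shank; their lower side is 6 mm above the tip and 66 mm below the flange's underside.
- flask_mouth (a point): Curing flask, fixed: aluminium block 110 x 100 x 36 mm with a round tower in its middle. This point is the centre of the tower's open top, 80 mm above the worktop; z up, x along the 110 mm side. Tower 53 mm across outside at the top; bore 42 mm at the flared mouth, 38 mm below.
- nut_top (a point): Centre of the flat top of the dark nut in the tower, 55 mm below the mouth (axes are the flask's). It is sprung: gives way downwards from about 3 N, 1.2 N per mm, 4 mm of travel, then hard. It has four entry gaps for the lugs, 90 degrees apart, at an unknown angle that is not reported. Lugs that miss the gaps stand on its top, flange 11 mm above the mouth.
- flask: The flask with its nut; origin under its middle. A lug enters within 9 degrees of a gap's middle; the screw drops 8 mm to the entry floor (flange 3 mm above the mouth). It then turns clockwise (from above): first freely, then under the thread, 4.2 mm down in 39 degrees (flush after about 47 degrees), to a hard stop 56 degrees past the gap's middle. Turned anticlockwise, the lugs soon hit the gap's side.
- rack_top (a point): Wooden rack, fixed, 80 x 95 x 82 mm, x along the 80 mm side: this point is the centre of its top and of its 41 mm hole, in which the screw hangs by its flange.
- model: Peach plaster jaw model, 54 x 62 x 32 mm, loose; bystander. Origin under its middle.
- cup: Green rubber mixing cup, 69 mm across, 47 mm high, loose; bystander. Origin under its middle.
- wax: Two slabs of pink modelling wax, 36 x 70 x 17 mm, loose; bystander. Origin under its middle.
There are look-alikes about, which are no part of the job. Leave any purple or turquoise look-alike of the screw alone.

How it is judged:
By the outcome, as a careful person would: the job done as asked, in the order asked, and still so for the second after the job is handed in, with the robot touching nothing.
It also fails if it takes over 64 s, if anything falls off the work surface, if the arm or the gripper's body presses on something with over 40 N, if the wrist force passes 120 N, or if a joint passes its speed limit or range.

## Working session

There is one attempt and no reset: what is moved stays moved. The work goes in short steps, Python scripts to look and compute and a tool call to move; the robot and the scene stay as the last step left them, time stands still between calls to the robot, and variables do not carry over. Pictures are saved under pics/ and viewed, and the job is handed in when it is done.

Besides the shell and the picture viewer there is one more tool, called as a command line: name --argument value ..., lists and objects as JSON in quotes. send_rows: Moves the arm, as the interface text tells. Its arguments: {"type":"object","properties":{"deltas":{"type":"array","items":{"type":"number"}},"hand":{"type":"number"},"grip_force":{"type":"number"}},"required":["deltas"]}

```bash
ls; mkdir -p pics
python3 - <<'E'
from bench import telemetry, imaging, arm
import cv2
s=telemetry.get_state(); print(s)
for n in("side","top"):
    im=imaging.snapshot(n); cv2.imwrite(f"pics/{n}0.png",im[:,:,::-1]); print(n,imaging.calibration(n))
E
```

```text
pics
{'t': 0.0, 'qpos': array([-8.42655290e+01,  5.99833862e+00,  5.52424683e+00,  8.96034680e+01,
        1.44051898e-03,  7.75256854e+01]), 'qd': array([-0.04430025, -0.07839633, -0.04773461,  0.08035553,  0.03375822,
        0.00582099]), 'effort': array([-8.55216385e-04, -5.56931198e+01,  5.03650475e+01,  1.72766496e-02,
       -9.99291615e-05, -6.81790198e-06]), 'tool_pos': array([ 0.18746188, -0.56963092,  0.24949815]), 'orientation': array([-9.00754176e+01,  1.81595627e-02, -1.61791227e+02]), 'ft_force': array([0.79615044, 0.70385142, 0.59947666]), 'moment': array([-0.05184883, -0.04514815, -0.03368145]), 'grip_width': 0.9978962063238539}
side {'intrinsics': array([[596.97264557,   0.        , 316.70764567],
       [  0.        , 596.97264557, 238.37426023],
       [  0.        ,   0.        ,   1.        ]]), 'view': array([[ 0.99798099, -0.06213206, -0.01317378, -0.52731336],
       [ 0.05144641,  0.66916119,  0.74133431, -0.17755486],
       [-0.03724525, -0.7405153 ,  0.67100662, -1.22939579],
       [ 0.        ,  0.        ,  0.        ,  1.        ]])}
top {'intrinsics': array([[476.0830428 ,   0.        , 315.5568594 ],
       [  0.        , 476.0830428 , 235.43370643],
       [  0.        ,   0.        ,   1.        ]]), 'view': array([[-0.01107844, -0.9998769 ,  0.01111062,  0.13465919],
       [ 0.98471658, -0.00897773,  0.17393293, -0.56062677],
       [-0.17381178,  0.01286772,  0.98469482, -1.02825608],
       [ 0.        ,  0.        ,  0.        ,  1.        ]])}
```

View pics/side0.png

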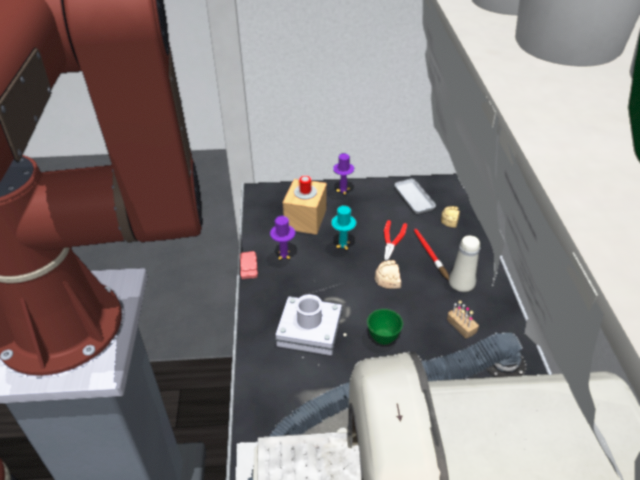

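View pics/top0.png

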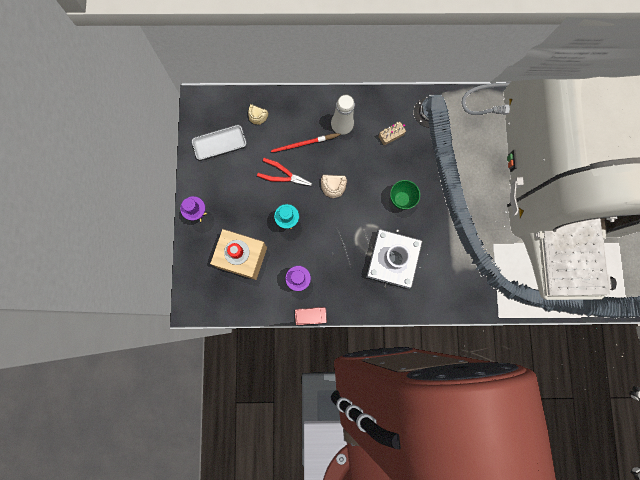

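```bash
cat > h.py <<'E'
import numpy as np, cv2
from bench import telemetry, imaging, arm
def ray(cal,u,v):
    K=cal["intrinsics"];V=cal["view"];R=V[:3,:3];t=V[:3,3]
    d=np.array([(u-K[0,2])/K[0,0],-(v-K[1,2])/K[1,1],-1.]);return -R.T@t,R.T@d
def plane(cal,u,v,z):
    c,d=ray(cal,u,v);return c+d*(z-c[2])/d[2]
def proj(cal,p):
    K=cal["intrinsics"];V=cal["view"];c=V[:3,:3]@np.array(p)+V[:3,3]
    return np.array([K[0,0]*c[0]/-c[2]+K[0,2],K[1,1]*-c[1]/-c[2]+K[1,2]])
def tri(a,b):
    (c1,d1),(c2,d2)=a,b
    A=np.stack([d1,-d2],1);s=np.linalg.lstsq(A,c2-c1,rcond=None)[0]
    p,q=c1+s[0]*d1,c2+s[1]*d2;return (p+q)/2,np.linalg.norm(p-q)
def redmask(im):
    h=cv2.cvtColor(im,cv2.COLOR_RGB2HSV)
    return (((h[...,0]<6)|(h[...,0]>174))&(h[...,1]>190)&(h[...,2]>110)).astype(np.uint8)
E
python3 - <<'E'
from h import *
r={}
for n,box in(("side",(285,165,330,205)),("top",(215,230,260,275))):
    im=cv2.imread(f"pics/{n}0.png")[:,:,::-1].copy();cal=imaging.calibration(n)
    m=redmask(im);k=np.zeros_like(m);x0,y0,x1,y1=box;k[y0:y1,x0:x1]=m[y0:y1,x0:x1]
    ys,xs=np.nonzero(k);u,v=xs.mean(),ys.mean();print(n,len(xs),u,v,xs.min(),xs.max(),ys.min(),ys.max());r[n]=ray(cal,u,v)
    print(plane(cal,u,v,0.104),plane(cal,u,v,0.11))
    big=[]
    for cx,cy in((int(u),int(v)),(309,320) if n=="side" else (397,257)):
        c=im[cy-35:cy+35,cx-35:cx+35];big.append(cv2.resize(c,(390,390),interpolation=cv2.INTER_CUBIC))
    cv2.imwrite(f"pics/z_{n}.png",np.hstack(big)[:,:,::-1])
print(tri(r["side"],r["top"]))
E
```

```text
side 104 304.9230769230769 186.14423076923077 300 310 180 192
[0.52036248 0.29259624 0.104     ] [0.52014416 0.28467111 0.11      ]
top 100 234.92 251.18 227 242 243 257
[0.51970645 0.30155298 0.104     ] [0.51884109 0.30060501 0.11      ]
(array([0.52072655, 0.30275515, 0.09632819]), np.float64(0.0001717009752214296))
```

View pics/z_top.png

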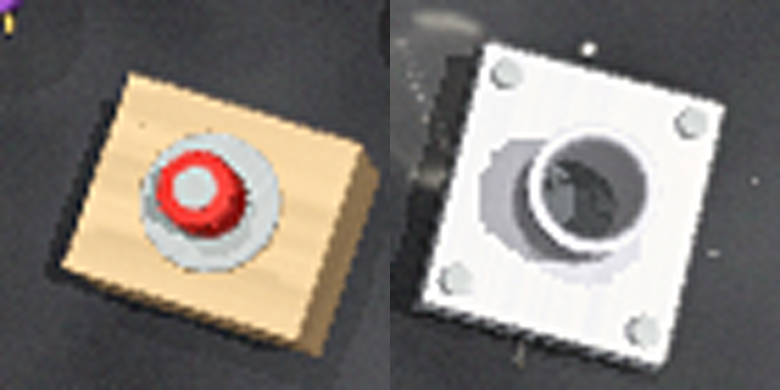

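View pics/z_side.png

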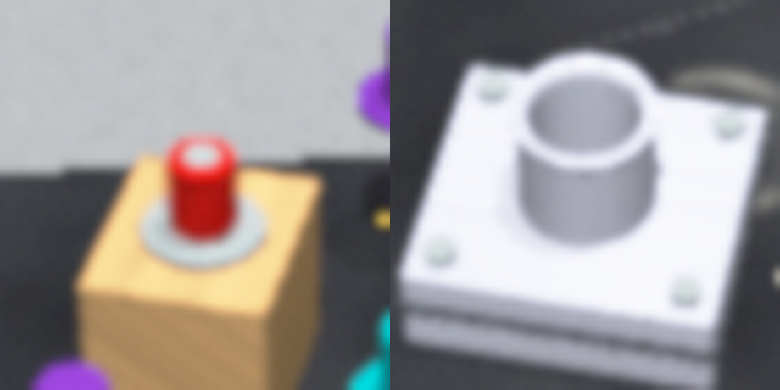

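Run:
```python
from h import *
ct=imaging.calibration("top");cs=imaging.calibration("side")
print("flange",plane(ct,236.4,251.6,.086)); M=plane(ct,397.85,255.9,.08);print("mouth",M, "side proj",proj(cs,M))
a=plane(ct,*( (130-0)/5.571+199-.5,74/5.571+216-.5),.082);b=plane(ct,362/5.571+199-.5,146/5.571+216-.5,.082);print("rack edge",a,b)
for n,u,v,z in(("turq",287,215,.11),("purp1",298,277,.11),("purp2",192,208,.11),("wax",310,316,.017),("cup",405,195,.047),("model",334,186,.03),("machineL",540,235,.1),("machL0",507,220,.2),("mach2",500,225,.0),("hose",440,110,.03),("hose2",490,275,.03)):
    print(n,plane(ct,u,v,z))
w=imaging.calibration("wrist");print(w);print(telemetry.get_state()["tool_pos"])
im=imaging.snapshot("wrist");cv2.imwrite("pics/w0.png",im[:,:,::-1])
# side tower rim centre pixel
u=309-35+(585-390)/5.571-.5;v=320-35+110/5.571-.5
print(u,v,plane(cs,u,v,.08))
u=304-35+205/5.571-.5;v=186-35+228/5.571-.5
print(u,v,plane(cs,u,v,.086))
```

```text
flange [0.5213543  0.30118317 0.086     ]
mouth [ 0.50940105 -0.04963844  0.08      ] side proj [307.98938274 302.95089964]
rack edge [0.57268693 0.334542   0.082     ] [0.5431608  0.24321331 0.082     ]
turq [0.59614221 0.19054932 0.11      ]
purp1 [0.46291808 0.16758654 0.11      ]
purp2 [0.61326665 0.39423321 0.11      ]
wax [0.38268351 0.14318748 0.017     ]
cup [ 0.65491186 -0.07814504  0.047     ]
model [0.68250148 0.0841987  0.03      ]
machineL [ 0.54937305 -0.35587068  0.1       ]
machL0 [ 0.56246468 -0.24424672  0.2       ]
mach2 [ 0.59174934 -0.31170075  0.        ]
hose [ 0.87074057 -0.1758809   0.03      ]
hose2 [ 0.47011515 -0.26739198  0.03      ]
{'intrinsics': array([[418.34084275,   0.        , 328.3084151 ],
       [  0.        , 418.34084275, 243.42947662],
       [  0.        ,   0.        ,   1.        ]]), 'view': array([[ 0.31168244, -0.95018531, -0.00139427, -0.59890672],
       [ 0.91573639,  0.30077329, -0.26638749,  0.03466462],
       [ 0.25353684,  0.08175151,  0.96386501, -0.37871954],
       [ 0.        ,  0.        ,  0.        ,  1.        ]])}
[ 0.18747108 -0.56968309  0.2496018 ]
308.5026925148088 304.2451085980973 [ 0.51022109 -0.05304235  0.08      ]
305.29770238736313 191.42622509423802 [0.5209217  0.29573569 0.086     ]
```

View pics/w0.png

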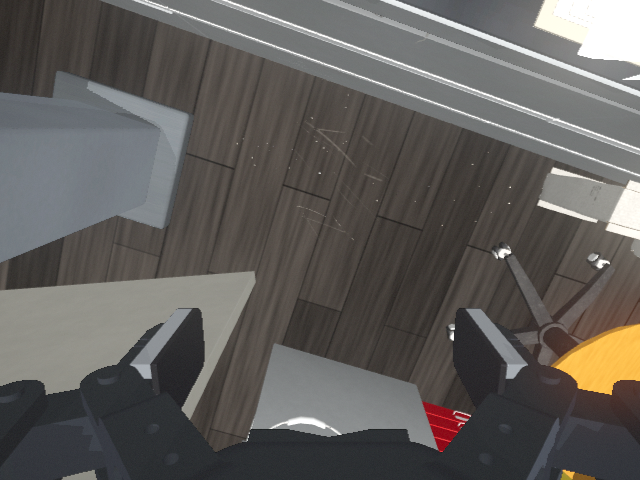

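```bash
cat >> h.py <<'E'
from scipy.spatial.transform import Rotation as Ro
def plan(wps,pose=None,rpt=12):
    # wps: list of (x,y,z,yaw,nrows); tool kept pointing down; first row set also levels the tool
    s=telemetry.get_state() if pose is None else pose
    p=np.array(s["tool_pos"]);R=Ro.from_euler("xyz",s["orientation"],degrees=True);out=[]
    for x,y,z,yaw,n in wps:
        Rt=Ro.from_euler("xyz",[-90,0,yaw],degrees=True)
        rv=(R.inv()*Rt).as_rotvec();p0=p.copy();R0=R
        for i in range(n):
            pt=p0+(np.array([x,y,z])-p0)*(i+1)/n;Rn=R0*Ro.from_rotvec(rv*(i+1)/n)
            d=np.round(R.inv().apply(pt-p),4);w=np.round((R.inv()*Rn).as_rotvec(degrees=True),1)
            p=p+R.apply(d);R=R*Ro.from_rotvec(w,degrees=True);out.append([*d,*w])
    for k in range(0,len(out),rpt): print(", ".join(f"{v:g}" for r in out[k:k+rpt] for v in r),"\n")
def st():
    s=telemetry.get_state();print(*[f"{k}={np.round(s[k],4 if k=='tool_pos' else 2)}" for k in("t","tool_pos","orientation","ft_force","moment","grip_width","qpos")]);return s
E
python3 - <<'E'
from h import *
plan([(.40,-.10,.31,-108,10),(.521,.301,.22,-60,8)])
E
```

```text
-0.0349, -0.006, -0.038, 0, -5.4, -0, -0.0383, -0.006, -0.0345, 0, -5.4, -0, -0.0413, -0.006, -0.0308, 0, -5.3, -0, -0.0441, -0.0059, -0.0268, 0, -5.4, -0, -0.0463, -0.006, -0.0226, 0, -5.4, -0, -0.0483, -0.006, -0.0181, 0, -5.4, -0, -0.0498, -0.006, -0.0135, 0, -5.4, -0, -0.0508, -0.006, -0.0087, 0, -5.3, -0, -0.0514, -0.006, -0.004, 0, -5.4, -0, -0.0515, -0.0059, 0.0008, 0, -5.4, -0.1, -0.0524, 0.0112, -0.0011, 0, -6, 0, -0.0521, 0.0112, 0.0044, 0, -6, 0 

-0.0515, 0.0112, 0.0098, 0, -6, 0, -0.0501, 0.0112, 0.0152, 0, -6, 0, -0.0483, 0.0112, 0.0203, 0, -6, 0, -0.0459, 0.0112, 0.0252, 0, -6, 0, -0.043, 0.0112, 0.0299, 0, -6, 0, -0.0396, 0.0112, 0.0342, 0.1, -6, 0
```

send_rows --deltas '[-0.0349, -0.006, -0.038, 0, -5.4, 0, -0.0383, -0.006, -0.0345, 0, -5.4, 0, -0.0413, -0.006, -0.0308, 0, -5.3, 0, -0.0441, -0.0059, -0.0268, 0, -5.4, 0, -0.0463, -0.006, -0.0226, 0, -5.4, 0, -0.0483, -0.006, -0.0181, 0, -5.4, 0, -0.0498, -0.006, -0.0135, 0, -5.4, 0, -0.0508, -0.006, -0.0087, 0, -5.3, 0, -0.0514, -0.006, -0.004, 0, -5.4, 0, -0.0515, -0.0059, 0.0008, 0, -5.4, -0.1]' --hand 0.75 --grip_force 20

```text
t: 1.4
tool_pos: [0.4003, -0.0986, 0.3102]
orientation: [-90.0, -0.1, -107.8]
ft_force: [0.4, -1.0, 0.0]
grip_width: 0.752
```

send_rows --deltas '[-0.0524, 0.0112, -0.0011, 0, -6, 0, -0.0521, 0.0112, 0.0044, 0, -6, 0, -0.0515, 0.0112, 0.0098, 0, -6, 0, -0.0501, 0.0112, 0.0152, 0, -6, 0, -0.0483, 0.0112, 0.0203, 0, -6, 0, -0.0459, 0.0112, 0.0252, 0, -6, 0, -0.043, 0.0112, 0.0299, 0, -6, 0, -0.0396, 0.0112, 0.0342, 0.1, -6, 0, 0, 0, 0, 0, 0, 0]'

```text
t: 2.52
tool_pos: [0.5201, 0.3032, 0.2169]
orientation: [-90.2, -0.0, -59.7]
ft_force: [1.2, 0.2, -0.2]
grip_width: 0.752
```

Run:
```python
from h import *
st();c=imaging.calibration("wrist");im=imaging.snapshot("wrist");cv2.imwrite("pics/w1.png",im[:,:,::-1])
for p in([.5205,.3015,.104],[.5205,.3015,.122],[.5205,.3015,.086]):print(proj(c,p))
```

```text
t=2.52 tool_pos=[0.5201 0.3032 0.2169] orientation=[-90.19  -0.   -59.73] ft_force=[ 1.18  0.15 -0.19] moment=[-0.06  0.07 -0.02] grip_width=0.75 qpos=[ 1.783e+01  6.310e+00  2.470e+00  8.635e+01 -4.000e-02  7.755e+01]
[328.89066245 250.19998039]
[328.81596229 259.44858335]
[328.95554391 242.16702758]
```

View pics/w1.png

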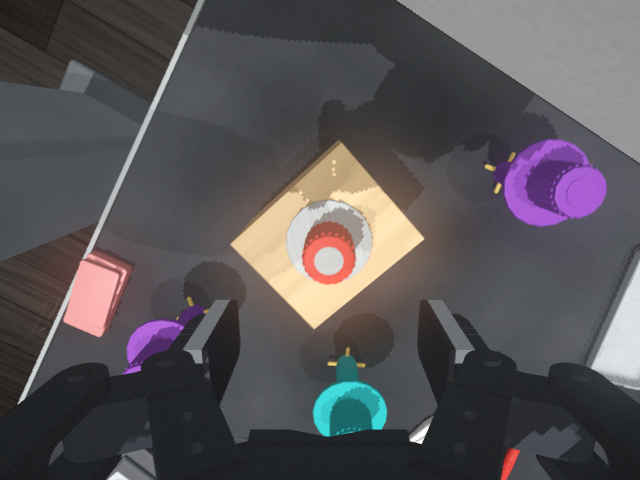

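Run:
```python
from h import *
c=imaging.calibration("wrist")
im=cv2.imread("pics/w1.png")[:,:,::-1].copy()
g=im.astype(int);m=redmask(im);m[:200]=0;m[300:]=0;m[:,:280]=0;m[:,380:]=0
# grey cap enclosed by red
ct,h=cv2.findContours(m,cv2.RETR_CCOMP,cv2.CHAIN_APPROX_NONE)
for k in ct:
    if cv2.contourArea(k)>150: e=cv2.fitEllipse(k);print(e,plane(c,*e[0],.122),plane(c,*e[0],.104))
hs=cv2.cvtColor(im,cv2.COLOR_RGB2HSV)
f=((hs[...,1]<60)&(hs[...,2]>90)).astype(np.uint8);f[:190]=0;f[300:]=0;f[:,:270]=0;f[:,390:]=0
f=f|m;k=max(cv2.findContours(f,cv2.RETR_EXTERNAL,cv2.CHAIN_APPROX_NONE)[0],key=cv2.contourArea);k=cv2.convexHull(k);k=k[k[:,0,1]<250]
e=cv2.fitEllipse(k);print("flange",e,plane(c,*e[0],.086))
```

```text
flange ((328.590576171875, 241.22372436523438), (83.37773132324219, 86.34805297851562), 91.03681945800781) [0.52045048 0.30013786 0.086     ]
```

Run:
```python
from h import *
st();plan([(.5205,.301,.135,-60,3),(.5205,.301,.110,-60,2)])
```

```text
t=2.58 tool_pos=[0.5203 0.3017 0.2181] orientation=[-9.014e+01 -4.000e-02 -5.988e+01] ft_force=[-0.22 -0.58  0.19] moment=[-0.03  0.02  0.03] grip_width=0.75 qpos=[ 1.770e+01  6.130e+00  2.410e+00  8.640e+01 -7.000e-02  7.758e+01]
0.0002, 0.0277, 0, 0, 0, 0, 0.0002, 0.0277, 0, 0.1, 0.1, 0, 0.0002, 0.0277, -0, 0, 0, 0, 0, 0.0125, 0, 0, 0, 0, 0, 0.0125, 0, 0, 0, 0
```

send_rows --deltas '[0, 0.028, 0, 0, 0, 0, 0, 0.028, 0, 0, 0, 0, 0, 0.028, 0, 0, 0, 0, 0, 0.0125, 0, 0, 0, 0, 0, 0.0125, 0, 0, 0, 0, 0, 0, 0, 0, 0, 0, 0, 0, 0, 0, 0, 0]'

```text
t: 3.45
tool_pos: [0.5216, 0.3006, 0.1117]
orientation: [-89.9, -0.1, -60.0]
ft_force: [-0.0, -0.8, -0.7]
grip_width: 0.751
```

Run:
```python
from h import *
st();im=imaging.snapshot("wrist");cv2.imwrite("pics/w2.png",im[:,:,::-1])
c=imaging.calibration("wrist")
for p in([.5205,.301,.122],[.5205,.301,.086]):print(proj(c,p))
```

```text
t=3.45 tool_pos=[0.5216 0.3006 0.1117] orientation=[-89.91  -0.09 -60.  ] ft_force=[-0.04 -0.82 -0.71] moment=[ 0.01 -0.02  0.01] grip_width=0.75 qpos=[ 1.756e+01  7.370e+00 -7.350e+00  7.517e+01 -7.000e-02  7.756e+01]
[327.0108628  356.51940477]
[327.14944198 307.43790972]
```

View pics/w2.png

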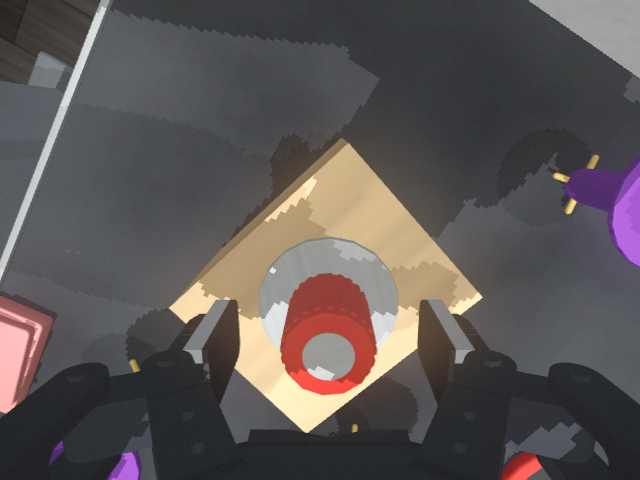

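send_rows --deltas '[0, 0, 0, 0, 0, 0, 0, 0, 0, 0, 0, 0, 0, 0, 0, 0, 0, 0, 0, 0, 0, 0, 0, 0]' --hand 0 --grip_force 25

```text
t: 4.0
tool_pos: [0.5214, 0.3007, 0.1112]
orientation: [-89.9, -0.1, -60.0]
ft_force: [-0.2, 0.7, 3.9]
grip_width: 0.332
```

Run:
```python
from h import *
st()
```

```text
t=4.0 tool_pos=[0.5214 0.3007 0.1112] orientation=[-8.994e+01 -8.000e-02 -5.999e+01] ft_force=[-0.18  0.72  3.86] moment=[-0.01  0.13 -0.01] grip_width=0.33 qpos=[ 1.757e+01  7.390e+00 -7.390e+00  7.515e+01 -6.000e-02  7.756e+01]
```

Run:
```python
from h import *
plan([(.5214,.3007,.21,-60,4),(.5205,.27,.27,-60,2),(.5097,-.05,.27,-70,7),(.5097,-.05,.27,-70,1)])
```

```text
0, -0.0247, 0, -0, 0, 0, 0.0001, -0.0247, 0.0001, -0, 0, 0, 0, -0.0247, 0, -0, 0, 0.1, -0, -0.0247, 0.0001, -0.1, 0, -0, 0.0131, -0.03, -0.0081, 0, 0, -0, 0.013, -0.03, -0.0081, 0, 0, -0, 0.0388, 0, -0.0242, 0, 1.4, -0, 0.0394, 0, -0.0232, 0, 1.5, -0, 0.04, 0, -0.0223, 0, 1.4, -0, 0.0405, 0, -0.0212, 0, 1.4, -0, 0.0411, 0, -0.0202, 0, 1.4, -0, 0.0415, 0, -0.0192, 0, 1.5, -0 

0.042, 0, -0.0181, 0, 1.4, -0, -0, 0, -0, 0, 0, -0
```

send_rows --deltas '[0, -0.015, 0, 0, 0, 0, 0, -0.0247, 0, 0, 0, 0, 0, -0.0294, 0, 0, 0, 0, 0, -0.0297, 0, 0, 0, 0]'

```text
t: 4.5
tool_pos: [0.5207, 0.3005, 0.2109]
orientation: [-90.0, -0.1, -60.0]
ft_force: [0.4, 0.2, -2.8]
grip_width: 0.332
```

send_rows --deltas '[0.0131, -0.03, -0.0081, 0, 0, 0, 0.013, -0.03, -0.0081, 0, 0, 0, 0.0388, 0, -0.0242, 0, 1.4, 0, 0.0394, 0, -0.0232, 0, 1.5, 0, 0.04, 0, -0.0223, 0, 1.4, 0, 0.0405, 0, -0.0212, 0, 1.4, 0, 0.0411, 0, -0.0202, 0, 1.4, 0, 0.0415, 0, -0.0192, 0, 1.5, 0, 0.042, 0, -0.0181, 0, 1.4, 0, 0, 0, 0, 0, 0, 0, 0, 0, 0, 0, 0, 0]'

```text
t: 5.88
tool_pos: [0.5091, -0.0498, 0.2702]
orientation: [-90.0, -0.0, -70.0]
ft_force: [0.1, 0.5, -1.7]
grip_width: 0.328
```

Run:
```python
from h import *
st();c=imaging.calibration("wrist");s=telemetry.get_state()
for n in("wrist","top","side"):
    im=imaging.snapshot(n);cv2.imwrite(f"pics/{n}3.png",im[:,:,::-1])
for p in([.5095,-.05,.08],[.5105,-.0515,.08]):print(proj(c,p))
print(proj(c,s["tool_pos"]+[0,0,-.101]))
a=cv2.imread("pics/top3.png")[190:310,320:480];b=cv2.imread("pics/side3.png")[200:320,230:390]
cv2.imwrite("pics/z3.png",np.hstack([cv2.resize(a,(400,300)),cv2.resize(b,(400,300))]))
```

```text
t=5.88 tool_pos=[ 0.5091 -0.0498  0.2702] orientation=[-8.996e+01 -5.000e-02 -7.001e+01] ft_force=[ 0.15  0.52 -1.69] moment=[ 0.03 -0.03 -0.06] grip_width=0.33 qpos=[-2.026e+01 -9.260e+00 -7.310e+00  9.189e+01 -1.000e-02  4.975e+01]
[329.37562353 219.82457534]
[329.93210497 222.05647183]
[329.20177192 253.09625556]
```

View pics/wrist3.png

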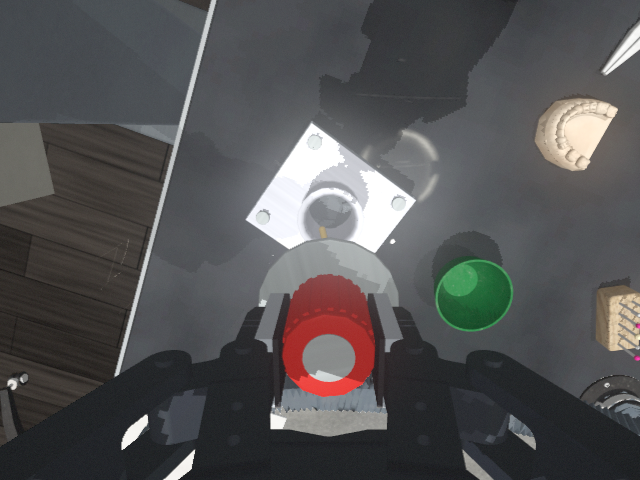

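View pics/z3.png

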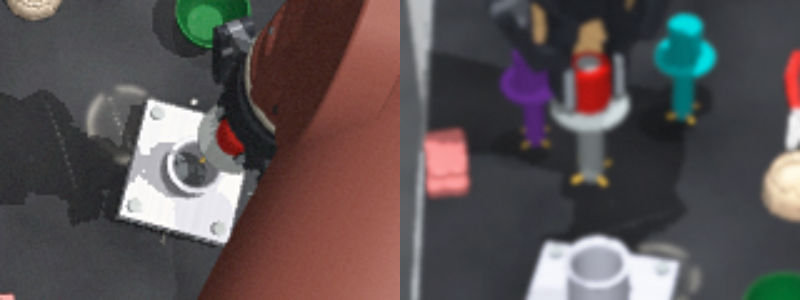

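Run:
```python
import cv2
a=cv2.imread("pics/wrist3.png")[170:260,270:390];cv2.imwrite("pics/z4.png",cv2.resize(a,None,fx=6,fy=6,interpolation=cv2.INTER_CUBIC))
```

```text
(no output)
```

View pics/z4.png

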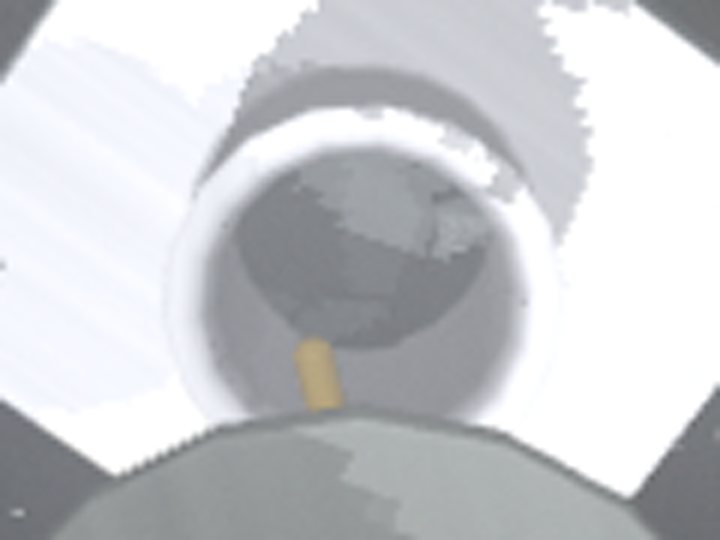

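Run:
```python
from h import *
c=imaging.calibration("wrist");s=telemetry.get_state()
im=cv2.imread("pics/wrist3.png")[:,:,::-1].copy();g=cv2.cvtColor(im,cv2.COLOR_RGB2HSV)
m=((g[...,1]<70)&(g[...,2]>80)).astype(np.uint8);m[:325]=0;m[385:]=0;m[:,:295]=0;m[:,362:]=0
k=max(cv2.findContours(m,0,1)[0],key=cv2.contourArea);e=cv2.fitEllipse(k);print(e)
z=s["tool_pos"][2]+.0108
p=plane(c,*e[0],z);print(p-s["tool_pos"])
T=Ro.from_euler("xyz",s["orientation"],degrees=True);print("tool frame",T.inv().apply(p-s["tool_pos"]))
# rim centre
print(plane(c,330.2,220.8,.08), [proj(c,np.array([.510,-.0512,.08])+.0265*np.array([np.cos(a),np.sin(a),0])).round(1) for a in np.radians([-70,20,110,200])])
```

```text
((328.4051818847656, 357.5381774902344), (46.8242073059082, 51.57810974121094), 88.86934661865234)
[-0.00074839  0.00053614  0.0108    ]
tool frame [-0.00074821 -0.01080124 -0.00051074]
[ 0.51051637 -0.04971349  0.08      ] [array([328.9, 255.4]), array([363.4, 222.4]), array([328.9, 187.9]), array([294.4, 222.3])]
```

Run:
```python
from h import *
st();plan([(.5108,-.0511,.185,-70,4)])
```

```text
t=6.02 tool_pos=[ 0.5092 -0.0491  0.2701] orientation=[-8.996e+01 -7.000e-02 -6.991e+01] ft_force=[ 0.22 -0.16 -1.61] moment=[-0.02 -0.01 -0.01] grip_width=0.33 qpos=[-2.017e+01 -9.260e+00 -7.330e+00  9.186e+01 -2.000e-02  4.974e+01]
0.0006, 0.0213, 0.0002, -0, 0, 0, 0.0006, 0.0212, 0.0002, -0, 0, 0, 0.0005, 0.0213, 0.0001, -0, 0.1, 0, 0.0006, 0.0213, 0.0002, -0, -0, 0.1
```

send_rows --deltas '[0.0005, 0.0213, 0.0002, 0, 0, 0, 0.0005, 0.0213, 0.0002, 0, 0, 0, 0.0005, 0.0213, 0.0002, 0, 0, 0, 0.0005, 0.0213, 0.0002, 0, 0, 0, 0, 0, 0, 0, 0, 0, 0, 0, 0, 0, 0, 0]'

```text
t: 6.78
tool_pos: [0.511, -0.0513, 0.1856]
orientation: [-89.9, -0.1, -69.9]
ft_force: [-0.1, 0.2, -1.9]
grip_width: 0.331
```

Run:
```python
from h import *
st()
for n in("wrist","top","side"):
    im=imaging.snapshot(n);cv2.imwrite(f"pics/{n}5.png",im[:,:,::-1])
b=cv2.imread("pics/side5.png")[240:360,250:370];c=cv2.imread("pics/wrist5.png")[170:290,270:390]
cv2.imwrite("pics/z5.png",np.hstack([cv2.resize(b,(400,400),interpolation=2),cv2.resize(c,(400,400),interpolation=2)]))
```

```text
t=6.78 tool_pos=[ 0.511  -0.0513  0.1856] orientation=[-89.93  -0.1  -69.94] ft_force=[-0.1   0.18 -1.91] moment=[0.02 0.   0.03] grip_width=0.33 qpos=[-2.033e+01 -9.540e+00 -1.635e+01  8.307e+01 -3.000e-02  4.961e+01]
```

View pics/z5.png

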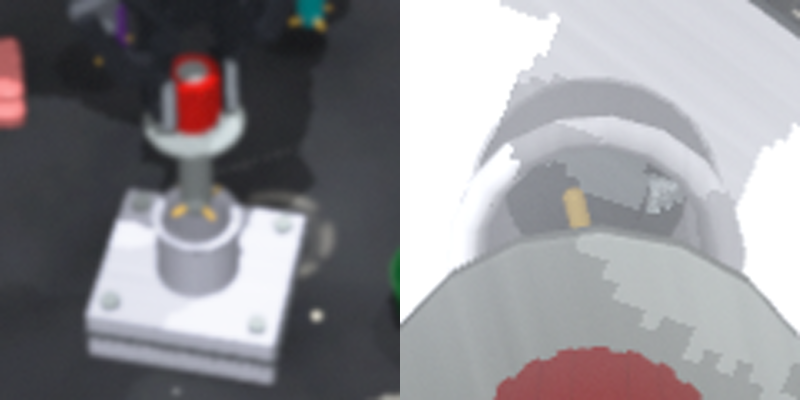

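send_rows --deltas '[0, 0.006, 0, 0, 0, 0, 0, 0.006, 0, 0, 0, 0, 0, 0.006, 0, 0, 0, 0]'

```text
t: 7.3
tool_pos: [0.5106, -0.0517, 0.166]
orientation: [-90.0, -0.1, -70.0]
ft_force: [-0.3, 0.5, -2.8]
grip_width: 0.333
```

send_rows --deltas '[0, 0.005, 0, 0, 0, 0, 0, 0.005, 0, 0, 0, 0]'

```text
t: 7.55
tool_pos: [0.5107, -0.0517, 0.1562]
orientation: [-90.0, -0.1, -70.0]
ft_force: [-0.3, -0.4, -1.9]
grip_width: 0.332
```

send_rows --deltas '[0, 0.005, 0, 0, 0, 0, 0, 0.005, 0, 0, 0, 0]'

```text
t: 7.8
tool_pos: [0.5108, -0.0517, 0.1463]
orientation: [-90.0, -0.1, -70.0]
ft_force: [0.1, -0.6, -2.3]
grip_width: 0.332
```

send_rows --deltas '[0, 0.005, 0, 0, 0, 0, 0, 0.005, 0, 0, 0, 0]'

```text
t: 8.05
tool_pos: [0.5108, -0.0517, 0.1363]
orientation: [-90.0, -0.1, -70.0]
ft_force: [-0.4, -0.3, -2.4]
grip_width: 0.333
```

send_rows --deltas '[0, 0.005, 0, 0, 0, 0, 0, 0.005, 0, 0, 0, 0]'

```text
t: 8.3
tool_pos: [0.5108, -0.0518, 0.1263]
orientation: [-90.0, -0.1, -70.0]
ft_force: [0.3, 0.2, -2.3]
grip_width: 0.328
```

send_rows --deltas '[0, 0.002, 0, 0, 0, 0]'

```text
t: 8.43
tool_pos: [0.5106, -0.0517, 0.1242]
orientation: [-90.0, -0.1, -70.0]
ft_force: [0.1, 0.3, -2.6]
grip_width: 0.331
```

send_rows --deltas '[0, 0.002, 0, 0, 0, 0]'

```text
t: 8.55
tool_pos: [0.5108, -0.0518, 0.1226]
orientation: [-90.0, -0.1, -70.0]
ft_force: [-0.1, 0.4, -2.5]
grip_width: 0.333
```

send_rows --deltas '[0, 0.002, 0, 0, 0, 0]'

```text
t: 8.68
tool_pos: [0.5109, -0.0518, 0.1207]
orientation: [-90.0, -0.1, -70.0]
ft_force: [-0.4, -0.2, -2.2]
grip_width: 0.33
```

send_rows --deltas '[0, 0.0015, 0, 0, 0, 0, 0, 0, 0, 0, 0, 0]'

```text
t: 8.93
tool_pos: [0.511, -0.0519, 0.1195]
orientation: [-89.9, -0.1, -70.0]
ft_force: [-1.0, 0.8, 1.8]
grip_width: 0.332
```

send_rows --deltas '[0, 0.001, 0, 0, 0, 0, 0, 0, 0, 0, 0, 0]'

```text
t: 9.18
tool_pos: [0.511, -0.0518, 0.1184]
orientation: [-89.9, -0.1, -70.0]
ft_force: [-0.3, -1.2, 3.0]
grip_width: 0.328
```

send_rows --deltas '[0, 0.0003, 0, 0, -3, 0, 0, 0, 0, 0, -3, 0, 0, 0, 0, 0, 0, 0]'

```text
t: 9.55
tool_pos: [0.5112, -0.052, 0.1182]
orientation: [-89.9, -0.1, -64.0]
ft_force: [0.3, -1.1, 3.7]
grip_width: 0.329
```

send_rows --deltas '[0, 0, 0, 0, -3, 0, 0, 0, 0, 0, -3, 0, 0, 0, 0, 0, 0, 0]'

```text
t: 9.93
tool_pos: [0.5109, -0.0515, 0.1177]
orientation: [-89.9, -0.0, -58.1]
ft_force: [1.8, 1.9, 1.0]
grip_width: 0.329
```

Run:
```python
from h import *
st()
```

```text
t=9.93 tool_pos=[ 0.5109 -0.0515  0.1177] orientation=[-8.995e+01 -5.000e-02 -5.806e+01] ft_force=[1.81 1.95 1.02] moment=[ 0.36 -0.49  0.04] grip_width=0.33 qpos=[-2.038e+01 -8.320e+00 -2.234e+01  7.591e+01  1.000e-02  3.768e+01]
```

send_rows --deltas '[0, 0, 0, 0, -2, 0, 0, 0, 0, 0, 0, 0]'

```text
t: 10.18
tool_pos: [0.5107, -0.0516, 0.1176]
orientation: [-90.0, -0.1, -56.0]
ft_force: [0.8, 0.8, -0.9]
grip_width: 0.333
```

Run:
```python
from h import *
st()
```

```text
t=10.18 tool_pos=[ 0.5107 -0.0516  0.1176] orientation=[-8.999e+01 -5.000e-02 -5.599e+01] ft_force=[ 0.75  0.78 -0.87] moment=[ 0.29 -0.36  0.01] grip_width=0.33 qpos=[-2.039e+01 -8.320e+00 -2.234e+01  7.593e+01 -2.000e-02  3.560e+01]
```

send_rows --deltas '[0, 0, 0, 0, -2, 0, 0, 0.001, 0, 0, 0, 0, 0, 0, 0, 0, 0, 0]'

```text
t: 10.55
tool_pos: [0.5107, -0.0517, 0.1167]
orientation: [-90.0, -0.1, -54.0]
ft_force: [0.5, -0.1, -1.9]
grip_width: 0.333
```

send_rows --deltas '[0, 0.0015, 0, 0, 0, 0, 0, 0, 0, 0, 0, 0]'

```text
t: 10.8
tool_pos: [0.5106, -0.0518, 0.115]
orientation: [-90.0, -0.1, -54.0]
ft_force: [0.2, -0.1, -2.1]
grip_width: 0.33
```

Run:
```python
from h import *
st()
```

```text
t=10.8 tool_pos=[ 0.5106 -0.0518  0.115 ] orientation=[-9.001e+01 -6.000e-02 -5.400e+01] ft_force=[ 0.17 -0.08 -2.1 ] moment=[ 0.09 -0.17  0.08] grip_width=0.33 qpos=[-2.039e+01 -8.240e+00 -2.254e+01  7.566e+01 -4.000e-02  3.361e+01]
```

send_rows --deltas '[0, 0.001, 0, 0, 0, 0, 0, 0.001, 0, 0, 0, 0]'

```text
t: 11.05
tool_pos: [0.5107, -0.0518, 0.1132]
orientation: [-90.0, -0.1, -54.0]
ft_force: [-0.3, 0.1, -2.6]
grip_width: 0.326
```

send_rows --deltas '[0, 0.001, 0, 0, 0, 0, 0, 0, 0, 0, 0, 0]'

```text
t: 11.3
tool_pos: [0.5108, -0.0518, 0.1124]
orientation: [-90.0, -0.1, -54.0]
ft_force: [-0.3, 0.7, -1.1]
grip_width: 0.331
```

send_rows --deltas '[0, 0.0007, 0, 0, 0, 0, 0, 0, 0, 0, 0, 0]'

```text
t: 11.55
tool_pos: [0.5109, -0.0519, 0.1119]
orientation: [-90.0, -0.1, -54.0]
ft_force: [-0.6, -0.2, 1.3]
grip_width: 0.328
```

send_rows --deltas '[0, 0, 0, 0, 4, 0, 0, 0, 0, 0, 4, 0, 0, 0, 0, 0, 0, 0]'

```text
t: 11.92
tool_pos: [0.5111, -0.0518, 0.1119]
orientation: [-89.9, -0.1, -62.0]
ft_force: [0.7, -0.6, 1.6]
grip_width: 0.33
```

Run:
```python
from h import *
st()
```

```text
t=11.92 tool_pos=[ 0.5111 -0.0518  0.1119] orientation=[-89.95  -0.1  -61.97] ft_force=[ 0.73 -0.57  1.61] moment=[ 0.02 -0.09 -0.07] grip_width=0.33 qpos=[-2.039e+01 -8.150e+00 -2.279e+01  7.526e+01 -3.000e-02  4.158e+01]
```

send_rows --deltas '[0, 0, 0, 0, 3, 0, 0, 0, 0, 0, 3, 0, 0, 0, 0, 0, 0, 0]'

```text
t: 12.3
tool_pos: [0.5109, -0.0519, 0.1118]
orientation: [-90.0, -0.1, -67.9]
ft_force: [0.2, -0.3, 0.6]
grip_width: 0.333
```

Run:
```python
from h import *
st()
```

```text
t=12.3 tool_pos=[ 0.5109 -0.0519  0.1118] orientation=[-89.96  -0.09 -67.9 ] ft_force=[ 0.18 -0.27  0.63] moment=[-0.18 -0.03 -0.04] grip_width=0.33 qpos=[-2.040e+01 -8.150e+00 -2.280e+01  7.526e+01 -4.000e-02  4.750e+01]
```

send_rows --deltas '[0, 0.0003, 0, 0, 3, 0, 0, 0.0003, 0, 0, 3, 0, 0, 0, 0, 0, 0, 0]'

```text
t: 12.68
tool_pos: [0.5109, -0.0517, 0.1111]
orientation: [-89.9, -0.1, -73.9]
ft_force: [0.2, 0.1, 1.3]
grip_width: 0.326
```

Run:
```python
from h import *
st()
```

```text
t=12.68 tool_pos=[ 0.5109 -0.0517  0.1111] orientation=[-8.995e+01 -7.000e-02 -7.387e+01] ft_force=[0.19 0.12 1.28] moment=[-0.01 -0.06 -0.04] grip_width=0.33 qpos=[-2.039e+01 -8.130e+00 -2.285e+01  7.520e+01 -2.000e-02  5.348e+01]
```

send_rows --deltas '[0, 0.0003, 0, 0, 3, 0, 0, 0.0003, 0, 0, 3, 0, 0, 0, 0, 0, 0, 0]'

```text
t: 13.05
tool_pos: [0.5108, -0.0518, 0.1105]
orientation: [-89.9, -0.1, -79.9]
ft_force: [0.8, 0.7, 0.6]
grip_width: 0.332
```

Run:
```python
from h import *
st()
```

```text
t=13.05 tool_pos=[ 0.5108 -0.0518  0.1105] orientation=[-8.995e+01 -6.000e-02 -7.986e+01] ft_force=[0.78 0.66 0.57] moment=[-0.01  0.   -0.03] grip_width=0.33 qpos=[-2.039e+01 -8.110e+00 -2.290e+01  7.513e+01 -2.000e-02  5.946e+01]
```

send_rows --deltas '[0, 0.0003, 0, 0, 3, 0, 0, 0.0003, 0, 0, 3, 0, 0, 0, 0, 0, 0, 0]'

```text
t: 13.42
tool_pos: [0.5108, -0.0518, 0.1099]
orientation: [-89.9, -0.1, -85.9]
ft_force: [-0.1, 0.7, 0.8]
grip_width: 0.333
```

Run:
```python
from h import *
st()
```

```text
t=13.42 tool_pos=[ 0.5108 -0.0518  0.1099] orientation=[-8.995e+01 -5.000e-02 -8.585e+01] ft_force=[-0.12  0.72  0.83] moment=[ 0.03 -0.03 -0.04] grip_width=0.33 qpos=[-2.039e+01 -8.090e+00 -2.295e+01  7.507e+01 -3.000e-02  6.546e+01]
```

send_rows --deltas '[0, 0.0003, 0, 0, 3, 0, 0, 0.0003, 0, 0, 3, 0, 0, 0, 0, 0, 0, 0]'

```text
t: 13.8
tool_pos: [0.5108, -0.0518, 0.1093]
orientation: [-89.9, -0.0, -91.8]
ft_force: [0.7, -0.1, 0.7]
grip_width: 0.326
```

Run:
```python
from h import *
st()
im=imaging.snapshot("side")[240:360,250:370];cv2.imwrite("pics/z6.png",cv2.resize(im,(600,600),interpolation=2)[:,:,::-1])
```

```text
t=13.8 tool_pos=[ 0.5108 -0.0518  0.1093] orientation=[-8.994e+01 -5.000e-02 -9.185e+01] ft_force=[ 0.66 -0.15  0.74] moment=[-0.01 -0.02 -0.01] grip_width=0.33 qpos=[-2.039e+01 -8.070e+00 -2.299e+01  7.500e+01 -3.000e-02  7.146e+01]
```

View pics/z6.png

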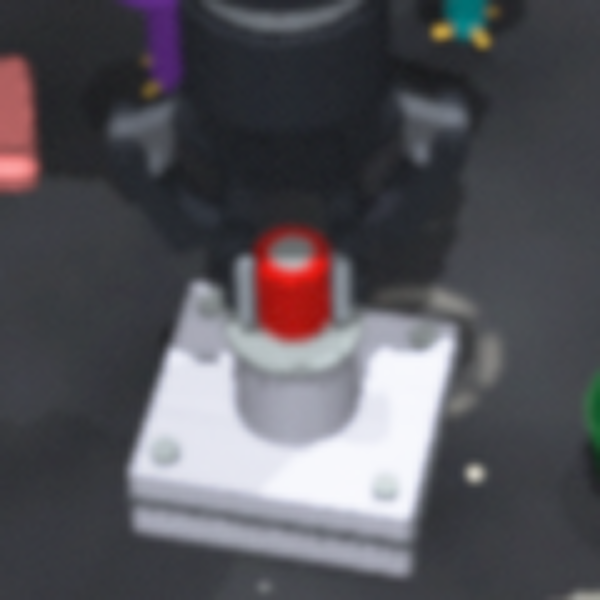

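send_rows --deltas '[0, 0.0003, 0, 0, 3, 0, 0, 0, 0, 0, 0, 0]'

```text
t: 14.1
tool_pos: [0.5109, -0.0518, 0.1092]
orientation: [-89.9, -0.1, -94.9]
ft_force: [-0.1, 0.4, 2.7]
grip_width: 0.332
```

Run:
```python
from h import *
st()
```

```text
t=14.1 tool_pos=[ 0.5109 -0.0518  0.1092] orientation=[-8.992e+01 -5.000e-02 -9.487e+01] ft_force=[-0.14  0.44  2.68] moment=[ 0.04  0.13 -0.06] grip_width=0.33 qpos=[-2.039e+01 -8.070e+00 -2.300e+01  7.498e+01 -3.000e-02  7.448e+01]
```

send_rows --deltas '[0, 0.0002, 0, 0, 2, 0, 0, 0, 0, 0, 0, 0]'

```text
t: 14.35
tool_pos: [0.511, -0.0519, 0.1091]
orientation: [-89.9, -0.1, -97.0]
ft_force: [-1.1, 0.1, 5.4]
grip_width: 0.33
```

Run:
```python
from h import *
st()
```

```text
t=14.35 tool_pos=[ 0.511  -0.0519  0.1091] orientation=[-8.991e+01 -5.000e-02 -9.699e+01] ft_force=[-1.08  0.14  5.35] moment=[ 0.07  0.2  -0.06] grip_width=0.33 qpos=[-2.039e+01 -8.070e+00 -2.300e+01  7.496e+01 -3.000e-02  7.660e+01]
```

send_rows --deltas '[0, -0.0003, 0, 0, 2, 0, 0, 0, 0, 0, 0, 0]'

```text
t: 14.6
tool_pos: [0.5109, -0.0518, 0.1092]
orientation: [-89.9, -0.0, -99.0]
ft_force: [-0.1, 0.6, 3.1]
grip_width: 0.332
```

Run:
```python
from h import *
st()
```

```text
t=14.6 tool_pos=[ 0.5109 -0.0518  0.1092] orientation=[-8.992e+01 -5.000e-02 -9.903e+01] ft_force=[-0.1   0.63  3.09] moment=[ 0.05 -0.03 -0.08] grip_width=0.33 qpos=[-2.039e+01 -8.060e+00 -2.300e+01  7.498e+01 -3.000e-02  7.864e+01]
```

send_rows --deltas '[0, 0, 0, 0, 1.5, 0, 0, 0, 0, 0, 0, 0]'

```text
t: 14.85
tool_pos: [0.5109, -0.0518, 0.1092]
orientation: [-89.9, -0.0, -100.5]
ft_force: [0.7, -0.5, 4.2]
grip_width: 0.329
```

Run:
```python
from h import *
st()
```

```text
t=14.85 tool_pos=[ 0.5109 -0.0518  0.1092] orientation=[-8.9930e+01 -4.0000e-02 -1.0052e+02] ft_force=[ 0.72 -0.45  4.16] moment=[-0.01  0.07 -0.09] grip_width=0.33 qpos=[-2.039e+01 -8.060e+00 -2.300e+01  7.498e+01 -3.000e-02  8.013e+01]
```

send_rows --deltas '[0, -0.0006, 0, 0, 0, 0, 0, 0, 0, 0, 0, 0]'

```text
t: 15.1
tool_pos: [0.5105, -0.0516, 0.1092]
orientation: [-90.0, -0.0, -100.5]
ft_force: [0.2, 0.3, -0.8]
grip_width: 0.335
```

Run:
```python
from h import *
st()
```

```text
t=15.1 tool_pos=[ 0.5105 -0.0516  0.1092] orientation=[-8.9990e+01 -3.0000e-02 -1.0048e+02] ft_force=[ 0.21  0.28 -0.8 ] moment=[ 0.   -0.11  0.02] grip_width=0.34 qpos=[-2.039e+01 -8.060e+00 -2.299e+01  7.505e+01 -3.000e-02  8.009e+01]
```

send_rows --deltas '[0, -0.0005, 0, 0, 0, 0, 0, 0, 0, 0, 0, 0]'

```text
t: 15.35
tool_pos: [0.5105, -0.0517, 0.1098]
orientation: [-90.0, -0.0, -100.5]
ft_force: [-0.5, -0.3, -2.5]
grip_width: 0.327
```

Run:
```python
from h import *
st()
```

```text
t=15.35 tool_pos=[ 0.5105 -0.0517  0.1098] orientation=[-8.9980e+01 -4.0000e-02 -1.0049e+02] ft_force=[-0.47 -0.29 -2.53] moment=[-0.   -0.01  0.01] grip_width=0.33 qpos=[-2.039e+01 -8.080e+00 -2.295e+01  7.511e+01 -3.000e-02  8.010e+01]
```

send_rows --deltas '[0, 0, 0, 0, 1.5, 0, 0, 0, 0, 0, 0, 0]'

```text
t: 15.6
tool_pos: [0.5106, -0.0516, 0.1099]
orientation: [-90.0, -0.0, -102.0]
ft_force: [0.0, 0.3, -3.0]
grip_width: 0.332
```

Run:
```python
from h import *
st()
```

```text
t=15.6 tool_pos=[ 0.5106 -0.0516  0.1099] orientation=[-8.9970e+01 -3.0000e-02 -1.0203e+02] ft_force=[ 0.02  0.33 -3.03] moment=[ 0.16  0.09 -0.05] grip_width=0.33 qpos=[-2.039e+01 -8.090e+00 -2.294e+01  7.511e+01 -2.000e-02  8.164e+01]
```

send_rows --deltas '[0, 0, 0, 0, 1, 0, 0, 0, 0, 0, 0, 0]'

```text
t: 15.85
tool_pos: [0.5106, -0.0516, 0.1099]
orientation: [-90.0, -0.0, -103.0]
ft_force: [-0.2, 0.4, -3.8]
grip_width: 0.329
```

Run:
```python
from h import *
st()
```

```text
t=15.85 tool_pos=[ 0.5106 -0.0516  0.1099] orientation=[-8.9960e+01 -3.0000e-02 -1.0301e+02] ft_force=[-0.21  0.36 -3.83] moment=[0.18 0.03 0.06] grip_width=0.33 qpos=[-2.039e+01 -8.080e+00 -2.294e+01  7.510e+01 -3.000e-02  8.262e+01]
```

send_rows --deltas '[0, 0.0005, 0, 0, 0, 0, 0, 0.0003, 0, 0, 0, 0, 0, 0, 0, 0, 0, 0]'

```text
t: 16.23
tool_pos: [0.5109, -0.0518, 0.1095]
orientation: [-89.9, -0.0, -103.0]
ft_force: [0.1, 0.0, -1.9]
grip_width: 0.331
```

send_rows --deltas '[0, 0, 0, 0, 1, 0, 0, 0, 0, 0, 1, 0, 0, 0, 0, 0, 0, 0]'

```text
t: 16.6
tool_pos: [0.5108, -0.0518, 0.1095]
orientation: [-89.9, -0.0, -105.0]
ft_force: [-0.5, 0.2, -0.9]
grip_width: 0.326
```

Run:
```python
from h import *
st()
```

```text
t=16.6 tool_pos=[ 0.5108 -0.0518  0.1095] orientation=[-8.9930e+01 -4.0000e-02 -1.0501e+02] ft_force=[-0.53  0.24 -0.87] moment=[0.38 0.27 0.12] grip_width=0.33 qpos=[-2.039e+01 -8.080e+00 -2.298e+01  7.502e+01 -3.000e-02  8.462e+01]
```

send_rows --deltas '[0, 0.0003, 0, 0, 0, 0, 0, 0, 0, 0, 0, 0]'

```text
t: 16.85
tool_pos: [0.5109, -0.0518, 0.1093]
orientation: [-89.9, -0.0, -105.0]
ft_force: [-2.2, 1.5, 2.5]
grip_width: 0.33
```

Run:
```python
from h import *
st()
for n in("side","wrist"):
    im=imaging.snapshot(n);cv2.imwrite(f"pics/{n}7.png",im[:,:,::-1])
im=cv2.imread("pics/side7.png")[270:330,280:340];w=cv2.imread("pics/wrist7.png")[180:400,220:440]
cv2.imwrite("pics/z7.png",np.hstack([cv2.resize(im,(400,400),interpolation=2),cv2.resize(w,(400,400))]))
```

```text
t=16.85 tool_pos=[ 0.5109 -0.0518  0.1093] orientation=[-8.9920e+01 -4.0000e-02 -1.0499e+02] ft_force=[-2.2   1.48  2.51] moment=[0.43 0.44 0.12] grip_width=0.33 qpos=[-2.039e+01 -8.070e+00 -2.299e+01  7.499e+01 -3.000e-02  8.460e+01]
```

View pics/z7.png

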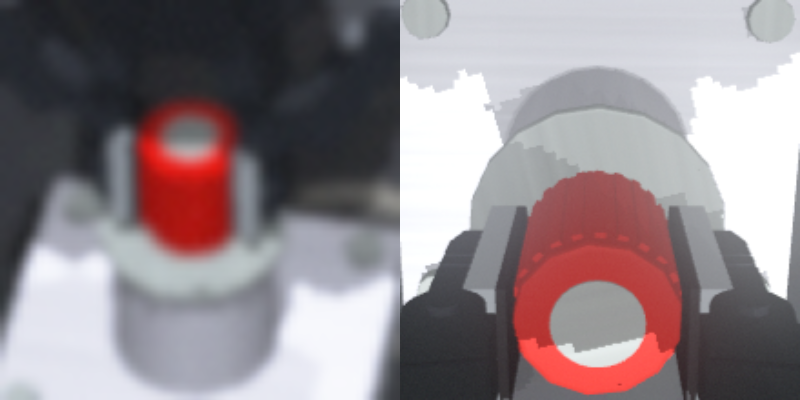

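send_rows --deltas '[0, -0.0002, 0, 0, 0, 0, 0, 0, 0, 0, 0, 0, 0, 0, 0, 0, 0, 0]' --hand 0.7

```text
t: 17.32
tool_pos: [0.5109, -0.0519, 0.1092]
orientation: [-89.9, -0.0, -105.0]
ft_force: [0.7, 0.2, -0.4]
grip_width: 0.704
```

Run:
```python
from h import *
st()
for n in("side","wrist"):
    im=imaging.snapshot(n);cv2.imwrite(f"pics/{n}8.png",im[:,:,::-1])
im=cv2.imread("pics/side8.png")[270:330,280:340];w=cv2.imread("pics/wrist8.png")[180:400,220:440]
cv2.imwrite("pics/z8.png",np.hstack([cv2.resize(im,(400,400),interpolation=2),cv2.resize(w,(400,400))]))
```

```text
t=17.32 tool_pos=[ 0.5109 -0.0519  0.1092] orientation=[-8.992e+01 -5.000e-02 -1.050e+02] ft_force=[ 0.71  0.16 -0.36] moment=[-0.05  0.03  0.03] grip_width=0.7 qpos=[-2.039e+01 -8.070e+00 -2.299e+01  7.499e+01 -4.000e-02  8.460e+01]
```

View pics/z8.png

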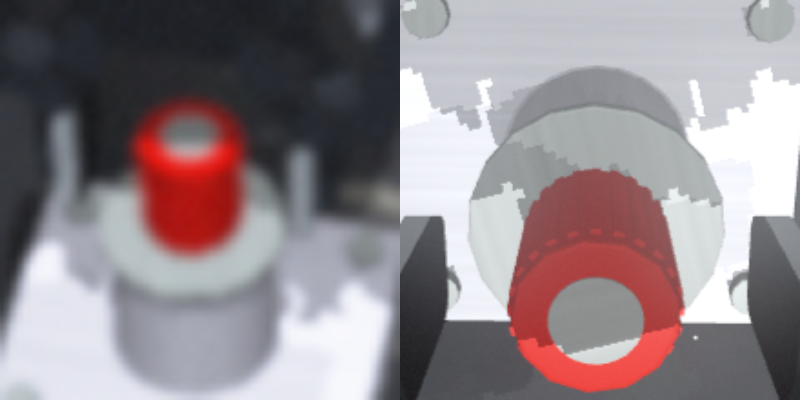

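send_rows --deltas '[0, -0.01, 0, 0, 0, 0, 0, -0.025, 0, 0, 0, 0, 0, -0.03, 0, 0, 0, 0, 0, -0.03, 0, 0, 0, 0, 0, -0.03, 0, 0, 0, 0, 0, 0, 0, 0, 0, 0, 0, 0, 0, 0, 0, 0]'

```text
t: 18.3
tool_pos: [0.5106, -0.0516, 0.234]
orientation: [-89.9, -0.0, -105.0]
ft_force: [0.1, 0.2, -0.7]
grip_width: 0.701
```

Run:
```python
from h import *
st();c=imaging.calibration("wrist")
for n in("side","wrist"):
    im=imaging.snapshot(n);cv2.imwrite(f"pics/{n}9.png",im[:,:,::-1])
im=cv2.imread("pics/side9.png")[270:330,280:340]
cv2.imwrite("pics/z9.png",np.hstack([cv2.resize(im,(400,400),interpolation=2),cv2.resize(cv2.imread("pics/wrist9.png"),(400,400))]))
cs=imaging.calibration("side")
for z in(.084,.12):print(proj(cs,[.5105,-.0515,z]),proj(c,[.5105,-.0515,z]))
```

```text
t=18.3 tool_pos=[ 0.5106 -0.0516  0.234 ] orientation=[-8.9940e+01 -4.0000e-02 -1.0499e+02] ft_force=[ 0.1   0.25 -0.7 ] moment=[0.03 0.03 0.01] grip_width=0.7 qpos=[-2.038e+01 -9.470e+00 -1.127e+01  8.814e+01 -3.000e-02  8.461e+01]
[308.55896391 302.25705278] [328.99671713 231.42905495]
[308.13412799 289.5207557 ] [329.12861113 246.01075519]
```

View pics/wrist9.png

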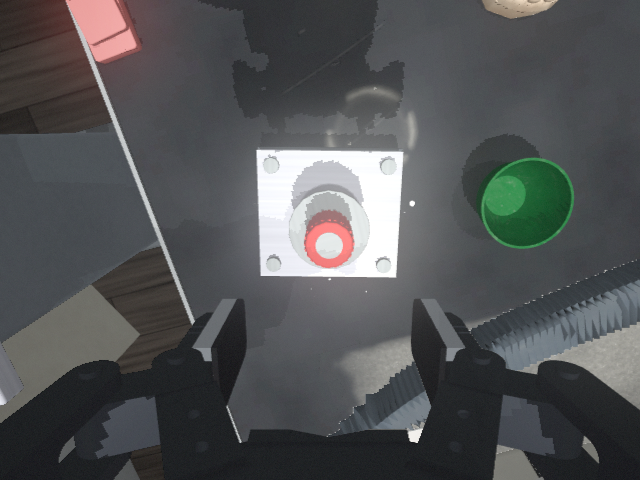

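View pics/side9.png

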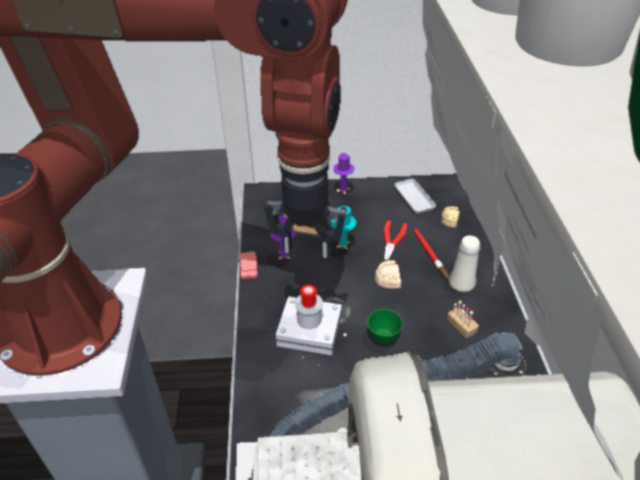

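View pics/z9.png

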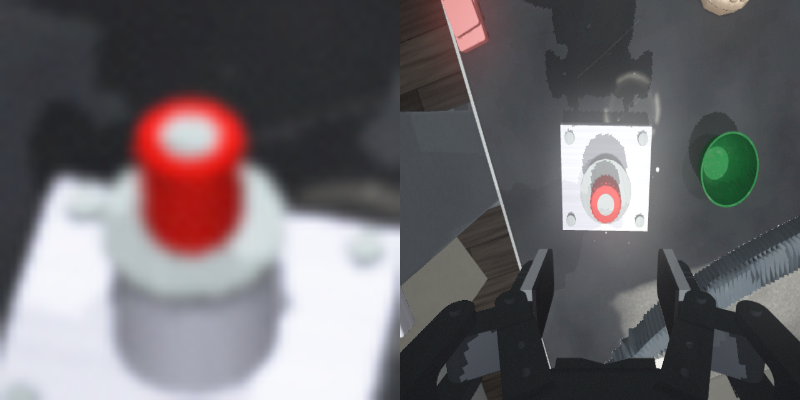

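Run:
```python
from h import *
st();print(arm.hand_in())
```

```text
t=18.4 tool_pos=[ 0.5102 -0.0515  0.2333] orientation=[-9.0020e+01 -3.0000e-02 -1.0499e+02] ft_force=[-0.05  0.31  0.02] moment=[0.02 0.06 0.01] grip_width=0.7 qpos=[-2.038e+01 -9.450e+00 -1.133e+01  8.814e+01 -3.000e-02  8.461e+01]
the job is handed in; nothing more can be done
None
```

The closing screw is in the flask with its flange flush on the tower's rim, and I handed the job in at 18.4 s.

- **Insertion:** I lifted the screw from the rack and lowered it into the tower until the lugs stood on the sprung nut. I then turned it anticlockwise under a push of about 5 N. It dropped into the gaps after about 16°, 8 mm down to the entry floor.
- **Closing:** I followed the thread clockwise until the flange seated. A small lift showed about 0.6 mm of play, so I turned about 5° more. The thread then tightened gently at about 0.12 N·m, and I let go. The push peaked at about 7 N in my readings.
- **Last checks:** The side and wrist pictures show the screw upright and centred. The side view shows no gap under the flange, and the knob's top is within about a pixel of where a flush screw would put it. The gripper is about 12 cm clear and touching nothing. The jaw model, cup, wax and look-alikes appear where they were, judged by eye.
- **Uncertain:** I estimated the gap's middle at about -51° yaw from the drop, but about -59° from the thread. I therefore judged the final tightness from force and torque, and there was no sign of reaching the hard stop.

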